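# Put two mixed-up workshop kits right and complete them

## Task

Make up the two kits: the big nut, the flanged bush and the tape roll belong in the three-compartment tray, the hole saw and the oil can in the two-compartment tray, each standing upright on the floor of a compartment of its own. The big nut and the hole saw have been put into each other's tray, and the rest has to come from the stock on the bench. Set things down rather than dropping them, and leave the small nut and the plain bush where they are.

Things in the scene. Friction and masses are not known exactly. Their poses are not given: they have to be found in the camera images.
- tray_three: Low fixed plywood tray, walls 4 mm thick, floor 5 mm thick, rim and dividers 15 mm high above the bench. 76 mm (x) by 220 mm (y), three square compartments, each 68 mm inside, in a row along the tray's own y axis, centred at y = -72, 0 and +72 mm. Origin: centre of the underside, on the bench; z up. At the start the hole saw stands in the +72 mm compartment and the other two are empty.
- tray_two: Low fixed plywood tray, walls 4 mm thick, floor 5 mm thick, rim and dividers 15 mm high above the bench. 76 mm (x) by 148 mm (y), two square compartments, each 68 mm inside, centred at y = -36 and +36 mm on the tray's own y axis. Origin: centre of the underside, on the bench; z up. At the start the big nut is in one compartment and the oil can in the other, either way round.
- big_nut: Large plain steel hexagon nut, 46 mm across flats, 53 mm across corners, 36 mm high, about 0.3 kg, lying flat with its bore (shown as a dark disc; solid) upward. Origin: centre of the underside; z up; flats face along its own x axis and every 60 degrees from it. Starts in the two-compartment tray.
- hole_saw: Dark steel hole saw standing on its teeth: a solid-topped cylinder 48 mm in diameter and 40 mm high, on top a hub 26 mm in diameter and 6 mm high, then an upright shank 10 mm in diameter; 70 mm high in all, about 0.2 kg. Origin: centre of the underside; z up. Starts in the three-compartment tray.
- oil_can: Small bare-metal oil can, 44 mm in diameter, straight to 44 mm, then a cone and a thin spout, 74 mm high in all, about 0.15 kg. Origin: centre of the underside; z up. It already stands in the tray where it belongs, the two-compartment one.
- flanged_bush: Brass bush standing on its flange: flange 50 mm in diameter and 8 mm thick, above it a tube 34 mm in diameter up to 44 mm, top shown with a dark bore (solid), about 0.2 kg. Origin: centre of the underside; z up. Starts on the bench among the stock, in the row beyond the trays.
- tape_roll: Roll of grey tape lying flat, 52 mm in outer diameter, 38 mm high, with a cardboard core, about 0.08 kg, stiff. Origin: centre of the underside; z up. Starts on the bench among the stock, in the row beyond the trays.
- small_nut: Spare: steel hexagon nut like the big one but 30 mm across flats and 26 mm high. Stays where it stands on the bench, in the row of stock. Origin: centre of the underside.
- plain_bush: Spare: brass bush without a flange, 34 mm in diameter and 44 mm high. Stays where it stands on the bench, in the row of stock. Origin: centre of the underside.

How it is judged:
By the outcome, as a careful person would: the job done as asked, in the order asked, and still so for the second after the job is handed in, with the robot touching nothing.
It also fails if it takes over 99 s, if anything falls off the work surface, if the arm or the gripper's body presses on something with over 40 N, if the wrist force passes 120 N, or if a joint passes its speed limit or range.

## Robot

A 6-joint arm with a two-finger parallel gripper is mounted at the origin on the work surface. World frame = base frame: x ahead of the robot, y to its left, z up, the work surface at z = 0. Lengths are in m, angles in degrees, forces in N, time in s.
With the tool pointing down it reaches from about 0.25 to 0.8 m from the base axis. Payload 3.9 kg.
Tool frame: the origin (TCP) lies midway between the tips of the shut fingers; the grasp point (between the pads) lies 19 mm behind it; z points along the fingers, y is the line along which they close (so a half turn about z gives the same grasp; the last joint's range is limited). The gripper opens to 85 mm and grips with 20 to 120 N. Pads are 22 mm wide; open, the fingers measure 114 mm over their backs; the gripper's body (76 mm by 85 mm) begins 54 mm behind the grasp point. The pads swing forward as they close: fully open they stand 13 mm farther back than shut.
Start: joints at [-64.229, 14.897, -7.913, 67.191, 0, 90], TCP at [0.228, -0.473, 0.231] pointing down, gripper open.
Joint ranges: [-159.42, 159.42], [-47.68, 98.78], [-73.54, 78.23], [-108.79, 121.32], [-90, 84.71], [-180, 180]. Speed limits (degrees/s): [147.25, 147.25, 180, 180, 180, 180].

## Interface

Orientations are given as a 3x3 rotation matrix whose columns are the frame's x, y, z axes.
In Python, from plant import r gives the robot as it stands.
- The arm moves only by the shell command python3 -m handwheel 'ROWS'. ROWS is a JSON object with one list for each field, all of the same length, 1 to 5, a row being the entries at one place: sx, sy, sz (the shift in fractions of the full range, 1 being 80 cm), ax, ay, az (a rotation vector in parts of the range, where 1.0 means 45 degrees), jaw (the opening from 0.0 (shut) to 1.0 (fully open)); each row is the pose to reach, as a shift and turn from the pose commanded when the command began, along the tool's axes at that moment; what a row does not reach only later rows make up. A row lasts 1/12 s, in which the tool goes at most 0.0417 m and 7.16 degrees, less where a joint would pass 70% of its speed; a pose out of reach is approached as far as the arm can. The fingers move at their own pace and stop on an object; the grip force is fixed at half the most. Time passes only in rows, so rows that do not move let the fingers close. It prints the time, the measured TCP pose, the force, the opening and the grip force at its end. A shift or turn number past 1, either way, is cut back to 1. Input that does not fit is refused with a message, and nothing moves.
- r.sense(): the state, without advancing time (a new reading comes with each control period).
- r.capture(name): name is "side" or "top" or "wrist"; returns a dict with "pixels" (420x560x3 uint8, blue, green, red), "intrinsics" (3x3 intrinsics, pixels), "position" and "attitude" of the camera in the world; the wrist camera has in their place "tool_from_camera" (4x4, takes a point from camera to tool coordinates, whose origin is the TCP and whose axes are the flange's). Camera axes: x right, y down, z forward; pixel columns grow to the right and rows downward; lengths in m; the calibration is good to about 2 mm. A picture is of the moment at which its call begins: read the wrist's pose just before it. There is no depth.
- r.finish_job(): hands the job in; it is judged then, once.
The state is a dict: "time": time; "qpos": joint angles; "joint_velocities": joint speeds; "joint_torque": joint torques, N m; "tool_pos": TCP position; "tcp_rot": TCP orientation; "force": force on the tool from outside, world axes, zero at the start; "wrist_torque": the same for the moment, N m; "width": opening from 0.0 (shut) to 1.0 (fully open); "finger_force": force on a finger pad.
Only numpy, scipy, OpenCV 4.12 (cv2) and the standard library are available. Lean on these libraries where they do the work, as an engineer would, in place of code of your own. Each camera call takes 0.05 s, during which the arm holds its last target. There are 200 camera calls.

## Working session

There is one attempt and no reset: what is moved stays moved. The work goes in short steps, Python scripts to look and compute and a shell command to move; the robot and the scene stay as the last step left them, time stands still between calls to the robot, and variables do not carry over. Pictures are saved under pics/ and viewed, at most 14 in all, crops included, and the job is handed in when it is done.

```bash
ls; mkdir -p pics; python3 - <<'E'
from plant import r
import cv2,pickle
s=r.sense();print({k:s[k] for k in('time','tool_pos','tcp_rot','width','force')})
for n in('top','side'):
    c=r.capture(n);cv2.imwrite(f'pics/{n}0.png',c['pixels']);pickle.dump(c,open(f'{n}0.pkl','wb'))
    print(n,c['intrinsics'],c['position'],c['attitude'])
E
```

```text
pics
{'time': 0.0, 'tool_pos': array([ 0.22796371, -0.47215595,  0.23047778]), 'tcp_rot': array([[ 9.00537037e-01,  4.34778583e-01, -7.92755860e-04],
       [ 4.34779302e-01, -9.00535292e-01,  1.77367867e-03],
       [ 5.72528688e-05, -1.94193717e-03, -9.99998113e-01]]), 'width': 1.0010080825797583, 'force': array([-0.10153798, -0.50274456,  0.10189808])}
top [[438.45559668   0.         278.38298356]
 [  0.         438.45559668 206.20121119]
 [  0.           0.           1.        ]] [0.41136455 0.01655635 0.85999668] [[ 0.01155018 -0.98112313  0.19303883]
 [-0.99992448 -0.01052222  0.00634958]
 [-0.00419852 -0.19309759 -0.98117057]]
side [[484.09608971   0.         280.13041062]
 [  0.         484.09608971 211.63032933]
 [  0.           0.           1.        ]] [0.30816872 0.51519264 0.65683396] [[-0.88999288 -0.34075014  0.30298847]
 [-0.45590136  0.6768811  -0.57791515]
 [-0.0081625  -0.65247323 -0.75776781]]
```

View pics/top0.png

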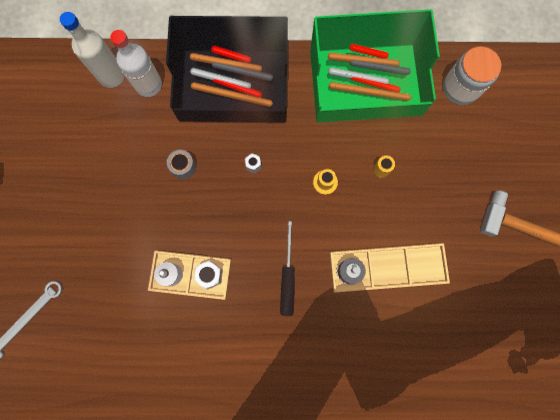

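View pics/side0.png

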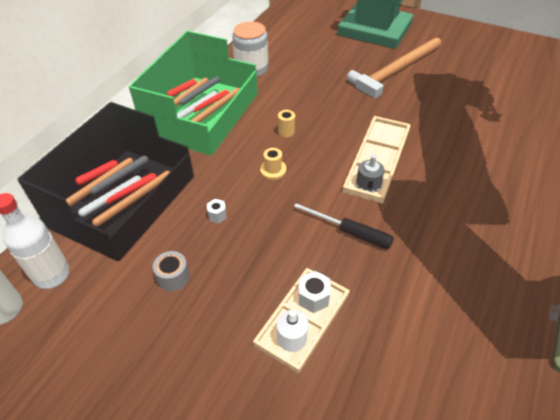

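The top view shows the tape roll at (180,163), small nut at (253,161), flanged bush at (326,181) and plain bush at (386,164). tray_two is at about (190,275), with the can at (167,273) and the nut at (207,275). tray_three is at about (390,267), with the hole saw at (351,270). The side view agrees. Next I'll look at enlarged crops to pick pixels for measurement.

```bash
python3 - <<'E'
import cv2
t=cv2.imread('pics/top0.png');s=cv2.imread('pics/side0.png')
def crop(im,x0,y0,x1,y1,k,name):
    c=cv2.resize(im[y0:y1,x0:x1],None,fx=k,fy=k,interpolation=cv2.INTER_CUBIC)
    for x in range((x0+19)//20*20,x1,20):
        cv2.line(c,((x-x0)*k,0),((x-x0)*k,6),(0,255,0),1);cv2.putText(c,str(x),((x-x0)*k-8,15),0,.33,(0,255,0),1)
    for y in range((y0+19)//20*20,y1,20):
        cv2.line(c,(0,(y-y0)*k),(6,(y-y0)*k),(0,255,0),1);cv2.putText(c,str(y),(7,(y-y0)*k+4),0,.33,(0,255,0),1)
    cv2.imwrite(name,c)
a=t[145:205,140:460]; b=t[235:305,140:460]
# two strips stacked: each x2.5 -> use separate quadrants
def tile(im,cx,cy,w=33,k=6):
    c=cv2.resize(im[cy-w:cy+w,cx-w:cx+w],None,fx=k,fy=k,interpolation=cv2.INTER_CUBIC)[:396,:396]
    for d in range(-30,31,10):
        p=(d+w)*k
        cv2.line(c,(p,0),(p,5),(0,255,0),1);cv2.putText(c,str(cx+d),(p-9,14),0,.3,(0,255,0),1)
        cv2.line(c,(0,p),(5,p),(0,255,0),1);cv2.putText(c,str(cy+d),(6,p+3),0,.3,(0,255,0),1)
    return c
import numpy as np
def mk(im,ps,name):
    T=[tile(im,*p,w=24,k=5)[:240,:240] for p in ps]
    T=[cv2.copyMakeBorder(x,2,2,2,2,cv2.BORDER_CONSTANT) for x in T]
    cv2.imwrite(name,np.vstack([np.hstack(T[:3]),np.hstack(T[3:6])]))
mk(t,[(180,163),(326,181),(351,270),(167,273),(207,275),(427,267)],'pics/t1.png')
mk(s,[(171,270),(273,163),(371,174),(293,327),(315,292),(390,138)],'pics/s1.png')
E
```

```text
(no output)
```

View pics/t1.png

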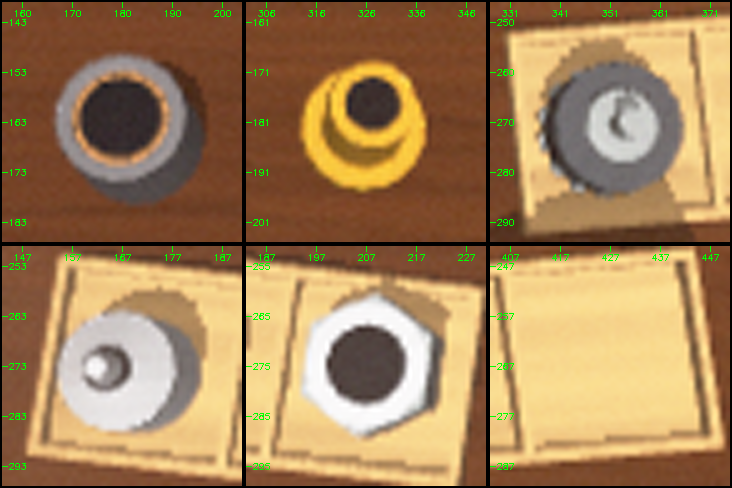

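View pics/s1.png

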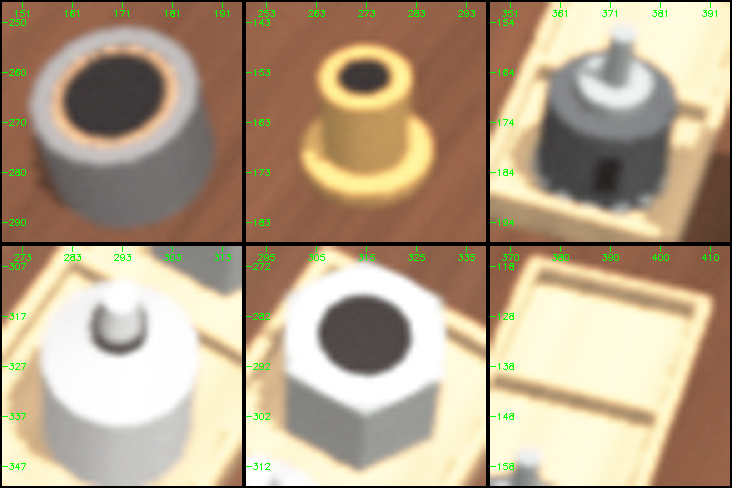

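The tiles show these top-disc centres:

| Item | Top view | Side view |
|---|---|---|
| Tape roll | (179.2,161.8) | (169.0,264.4) |
| Flanged bush | (327.0,176.8) | (272.2,153.4) |
| Hole-saw body top | (352.0,270.6) | (371.0,168.4) |
| Hole-saw hub | (353.2,270.2) | (371.4,165.6) |
| Big nut | (206.6,274.0) | (314.4,285.2) |

I'll triangulate these and fit the trays by their outlines in both views.

```bash
cat > h.py <<'E'
import numpy as np,cv2,pickle
from scipy.optimize import minimize,least_squares
C={n:pickle.load(open(n+'0.pkl','rb')) for n in('top','side')}
def proj(c,P):
    q=(np.atleast_2d(P)-c['position'])@np.array(c['attitude'])
    q=q@np.array(c['intrinsics']).T
    return q[:,:2]/q[:,2:]
def tri(pt,ps):
    f=lambda X:np.r_[proj(C['top'],X)[0]-pt,proj(C['side'],X)[0]-ps]
    o=least_squares(f,[.45,0,.03]);return o.x,np.abs(o.fun).max()
def rz(a):return np.array([[np.cos(a),-np.sin(a)],[np.sin(a),np.cos(a)]])
def box(p,L):
    b=np.array([[sx*.038,sy*L/2] for sx in(-1,1) for sy in(-1,1)])@rz(p[2]).T+p[:2]
    return np.vstack([np.c_[b,np.full(4,z)] for z in(0,.015)])
E
python3 - <<'E'
from h import *
for n,a,b in [('tape',(179.2,161.8),(169,264.4)),('bush',(327,176.8),(272.2,153.4)),('sawtop',(352,270.6),(371,168.4)),('sawhub',(353.2,270.2),(371.4,165.6)),('nut',(206.6,274),(314.4,285.2))]:
    X,e=tri(a,b);print(n,X.round(4),'res px',round(e,2),'reach',np.hypot(*X[:2]).round(3))
roi={'three':{'top':(320,230,460,300),'side':(335,105,420,210)},'two':{'top':(140,240,240,310),'side':(240,255,360,375)}}
for t,L,x0 in(('three',.22,[.32,-.2,0]),('two',.148,[.3,.2,0])):
    H={};S={}
    for n,c in C.items():
        im=c['pixels'];hsv=cv2.cvtColor(im,cv2.COLOR_BGR2HSV)
        m=((hsv[...,0]>13)&(hsv[...,0]<32)&(hsv[...,1]>40)&(hsv[...,2]>110)).astype(np.uint8)
        k=np.zeros_like(m);a=roi[t][n];k[a[1]:a[3],a[0]:a[2]]=1;m=cv2.morphologyEx(m*k,cv2.MORPH_OPEN,np.ones((2,2),np.uint8))
        H[n]=cv2.convexHull(cv2.findNonZero(m)).reshape(-1,2).astype(float)
    def cost(p):
        s=0
        for n in C:
            h=cv2.convexHull(proj(C[n],box(p,L)).astype(np.float32))
            a=np.radians(np.arange(0,360,10));d=np.c_[np.cos(a),np.sin(a)]
            s+=np.abs((d@h[:,0].T).max(1)-(d@H[n].T).max(1)).sum()   # support functions
        return s/72
    best=min((minimize(cost,[*x0[:2],y],method='Nelder-Mead',options=dict(xatol=1e-5,fatol=1e-5,maxiter=2000)) for y in(-.15,0,.15)),key=lambda o:o.fun)
    p=best.x;print(t,p[:2].round(4),'yaw',np.degrees(p[2]).round(2),'cost px',round(best.fun,2))
    for y in ((-.072,0,.072) if t=='three' else(-.036,.036)):print('  comp',y,(rz(p[2])@[0,y]+p[:2]).round(4))
    # check: corner rim triangulated height cost vs z
E
```

```text
tape [0.6595 0.2165 0.0384] res px 0.16 reach 0.694
bush [ 0.6301 -0.0705  0.0466] res px 0.14 reach 0.634
sawtop [ 0.4526 -0.1146  0.047 ] res px 0.16 reach 0.467
sawhub [ 0.4531 -0.1159  0.0526] res px 0.18 reach 0.468
nut [0.4429 0.1525 0.0438] res px 0.17 reach 0.468
three [ 0.4593 -0.1931] yaw 5.01 cost px 0.47
  comp -0.072 [ 0.4656 -0.2648]
  comp 0 [ 0.4593 -0.1931]
  comp 0.072 [ 0.453  -0.1214]
two [0.4418 0.1892] yaw -6.05 cost px 0.35
  comp -0.036 [0.438  0.1534]
  comp 0.036 [0.4456 0.225 ]
```

All the heights match the text to within 3 mm. The hole saw lies 6 mm off the centre of its own compartment, and both tray fits are under 0.5 px. The nut's corners lie near -6° in the top view, so one flat pair faces 23.7°. Closing along that direction keeps the fingers clear of the oil can.

```bash
cat > to.py <<'E'
# usage: to.py x y z yaw  -> shift in tool axes and turn about tool z needed (yaw: world angle of closing line)
import sys,numpy as np
from plant import r
x,y,z,a=map(float,sys.argv[1:5]);s=r.sense();R=s['tcp_rot'];p=s['tool_pos']
d=R.T@(np.array([x,y,z])-p);c=np.degrees(np.arctan2(R[1,1],R[0,1]))
w=(a-c+90)%180-90
print('shift',d.round(4),'rz',round(-w,1),'| t',round(s['time'],2),'pos',p.round(4),'yaw',c.round(1),'tilt z',R[:,2].round(3),'q6',np.round(s['qpos'][5],1),'w',round(s['width'],3),'F',s['force'].round(1))
E
python3 to.py .4429 .1525 .15 23.7
```

```text
shift [ 0.4651 -0.469   0.0814] rz -87.9 | t 0.1 pos [ 0.228  -0.4722  0.2306] yaw -64.2 tilt z [-0.001  0.002 -1.   ] q6 90.0 w 1.003 F [-0.3  0.2  0.6]
```

The manual's scale: shifts go in shares of 80 cm and turns go in shares of 45 degrees. Converting my numbers, -0.145 m is -0.1813, -0.116 m is -0.145, -35 degrees is -0.7778.

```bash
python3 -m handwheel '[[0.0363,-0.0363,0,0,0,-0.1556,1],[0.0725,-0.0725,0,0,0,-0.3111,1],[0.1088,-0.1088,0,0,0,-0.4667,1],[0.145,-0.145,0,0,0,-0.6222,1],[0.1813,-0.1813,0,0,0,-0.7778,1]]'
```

```text
refused: ROWS must be an object with one list for each field. Nothing was moved.
```

Nothing moved. I misread the format; it is an object with one list for each field. Resending.

```bash
python3 -m handwheel '{"sx":[0.0363,0.0725,0.1088,0.145,0.1813],"sy":[-0.0363,-0.0725,-0.1088,-0.145,-0.1813],"sz":[0,0,0,0,0],"ax":[0,0,0,0,0],"ay":[0,0,0,0,0],"az":[-0.1556,-0.3111,-0.4667,-0.6222,-0.7778],"jaw":[1,1,1,1,1]}'; python3 to.py .4429 .1525 .15 23.7
```

```text
time: 0.52
tool_pos: [0.2956, -0.2772, 0.2309]
tcp_rot: [[0.484, 0.875, -0.0], [0.875, -0.484, 0.001], [0.0, -0.001, -1.0]]
force: [1.8, -0.6, 0.5]
width: 1.003
finger_force: 0.0
shift [ 0.4473 -0.0791  0.0811] rz -52.6 | t 0.52 pos [ 0.2956 -0.2772  0.2309] yaw -28.9 tilt z [-0.     0.001 -1.   ] q6 75.8 w 1.003 F [ 1.8 -0.6  0.5]
```

Scaled: 0.2 m is 0.25, -0.035 m is -0.0438, -35 degrees is -0.7778.

```bash
python3 -m handwheel '{"sx":[0.05,0.1,0.15,0.2,0.25],"sy":[-0.0088,-0.0175,-0.0263,-0.035,-0.0438],"sz":[0.0075,0.015,0.0225,0.03,0.0375],"ax":[0,0,0,0,0],"ay":[0,0,0,0,0],"az":[-0.1556,-0.3111,-0.4667,-0.6222,-0.7778],"jaw":[1,1,1,1,1]}' >/dev/null; python3 -m handwheel '{"sx":[0.045,0.09,0.135,0.18,0.225],"sy":[0.0213,0.0425,0.0638,0.085,0.1063],"sz":[0.01,0.02,0.03,0.04,0.05],"ax":[0,0,0,0,0],"ay":[0,0,0,0,0],"az":[-0.1111,-0.2222,-0.3333,-0.3911,-0.3911],"jaw":[1,1,1,1,1]}' >/dev/null; python3 to.py .4429 .1525 .1 23.7
python3 - <<'E'
from plant import r
import cv2
c=r.capture('wrist');cv2.imwrite('pics/w1.png',c['pixels'])
print(c['tool_from_camera'],c['intrinsics'])
E
```

```text
shift [0.0407 0.0326 0.0607] rz -0.2 | t 1.35 pos [0.4292 0.1022 0.1607] yaw 23.5 tilt z [-0. -0. -1.] q6 79.9 w 0.998 F [ 1.4 -1.4  0.9]
[[ 4.72675919e-04 -9.60058918e-01 -2.79797518e-01  7.19172715e-02]
 [ 9.99999780e-01  5.84257287e-04 -3.15390942e-04 -4.28654303e-05]
 [ 4.66267626e-04 -2.79797307e-01  9.60058982e-01 -1.42218328e-01]
 [ 0.00000000e+00  0.00000000e+00  0.00000000e+00  1.00000000e+00]] [[298.51617224   0.         276.7154106 ]
 [  0.         298.51617224 211.12307526]
 [  0.           0.           1.        ]]
```

View pics/w1.png

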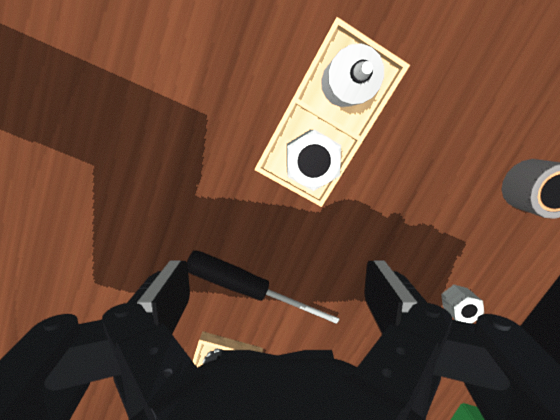

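The wrist view shows the nut's bore at (314,160). Its vertical flats at x of about 286 and 341 face the fingers, and the oil can at (357,75) is clear of them. I'll check the nut's position from this view.

```bash
cat > wr.py <<'E'
# usage: wr.py u v z : wrist pixel (arm still where the picture was taken) -> world xy at height z
import sys,numpy as np
from plant import r
T=np.array([[4.72675919e-04,-9.60058918e-01,-2.79797518e-01,7.19172715e-02],[1,5.84257287e-04,-3.15390942e-04,-4.28654303e-05],[4.66267626e-04,-2.79797307e-01,9.60058982e-01,-1.42218328e-01]])
u,v,z=map(float,sys.argv[1:4]);s=r.sense();R=s['tcp_rot']
d=R@T[:,:3]@[(u-276.715)/298.516,(v-211.123)/298.516,1];o=R@T[:,3]+s['tool_pos']
print((o+d*(z-o[2])/d[2]).round(4))
E
python3 wr.py 314 160 .041; python3 to.py .4429 .1525 .06 23.7
```

```text
[0.4449 0.1607 0.041 ]
shift [0.0354 0.0271 0.1   ] rz 0.0 | t 1.4 pos [0.4322 0.1085 0.1597] yaw 23.7 tilt z [ 0.002  0.006 -1.   ] q6 80.1 w 1.001 F [ 4.6  7.1 -1. ]
```

Scaled: 0.09 m is 0.1125, 0.036 m is 0.045.

```bash
python3 -m handwheel '{"sx":[0.045,0.045,0.045,0.045,0.045],"sy":[0.035,0.035,0.035,0.035,0.035],"sz":[0,0.025,0.0688,0.1125,0.1125],"ax":[0,0,0,0,0],"ay":[0,0,0,0,0],"az":[0,0,0,0,0],"jaw":[1,1,1,1,1]}' >/dev/null;  python3 to.py .4427 .1533 .019 23.7
```

```text
shift [0.0068 0.0115 0.0469] rz -0.3 | t 1.82 pos [0.4354 0.1427 0.066 ] yaw 23.4 tilt z [-0.011 -0.004 -1.   ] q6 84.7 w 0.996 F [-1.2 -0.5 -0.5]
```

```bash
python3 -m handwheel '{"sx":[0,0],"sy":[0,0],"sz":[0,0],"ax":[0,0],"ay":[0,0],"az":[0,0],"jaw":[1,1]}' >/dev/null;  python3 to.py .4427 .1533 .019 23.7
```

```text
shift [0.0078 0.0048 0.0534] rz -0.4 | t 1.98 pos [0.4414 0.1442 0.0724] yaw 23.3 tilt z [ 0.001  0.    -1.   ] q6 84.7 w 1.004 F [0.7 0.6 0.9]
```

Scaled: 0.053 m is 0.0663, 0.008 m is 0.01.

```bash
python3 -m handwheel '{"sx":[0.01,0.01,0.01,0.01,0.01],"sy":[0.0063,0.0063,0.0063,0.0063,0.0063],"sz":[0.025,0.0475,0.0663,0.0663,0.0663],"ax":[0,0,0,0,0],"ay":[0,0,0,0,0],"az":[0,0,0,0,0],"jaw":[1,1,1,1,1]}' >/dev/null;  python3 to.py .4427 .1533 .019 23.7; python3 -m handwheel '{"sx":[0,0,0,0,0],"sy":[0,0,0,0,0],"sz":[0,0,0,0,0],"ax":[0,0,0,0,0],"ay":[0,0,0,0,0],"az":[0,0,0,0,0],"jaw":[0,0,0,0,0]}'
```

```text
shift [-0.0001 -0.0006  0.0007] rz -0.4 | t 2.4 pos [0.4432 0.1537 0.0197] yaw 23.3 tilt z [ 0.002  0.001 -1.   ] q6 85.8 w 1.004 F [-0.9 -0.1 -0. ]
time: 2.82
tool_pos: [0.4431, 0.1538, 0.0197]
tcp_rot: [[-0.397, 0.918, 0.002], [0.918, 0.397, 0.001], [-0.0, 0.002, -1.0]]
force: [-1.7, -0.4, 7.7]
width: 0.525
finger_force: 62.2
```

The nut is held: the opening of 0.525 is about 45 mm, with 62 N on the pad. Next I lift it and carry it to tray_three's -72 compartment.

Scaled: -0.1 m is -0.125, -0.09 m is -0.1125.

```bash
python3 -m handwheel '{"sx":[0,0,0,0,0],"sy":[0,0,0,0,0],"sz":[-0.025,-0.0688,-0.1125,-0.125,-0.125],"ax":[0,0,0,0,0],"ay":[0,0,0,0,0],"az":[0,0,0,0,0],"jaw":[0,0,0,0,0]}';  python3 to.py .4656 -.2648 .12 5
```

```text
time: 3.23
tool_pos: [0.4449, 0.1545, 0.1218]
tcp_rot: [[-0.397, 0.918, 0.007], [0.918, 0.397, 0.002], [-0.001, 0.007, -1.0]]
force: [1.1, 0.4, -2.0]
width: 0.528
finger_force: 62.7
shift [-0.3931 -0.1473  0.0009] rz 18.4 | t 3.23 pos [0.4449 0.1545 0.1218] yaw 23.4 tilt z [ 0.007  0.002 -1.   ] q6 85.8 w 0.528 F [ 1.1  0.4 -2. ]
```

Scaled: -0.18 m is -0.225, -0.0675 m is -0.0844.

```bash
python3 -m handwheel '{"sx":[-0.045,-0.09,-0.135,-0.18,-0.225],"sy":[-0.0169,-0.0338,-0.0506,-0.0675,-0.0844],"sz":[0,0,0,0,0],"ax":[0,0,0,0,0],"ay":[0,0,0,0,0],"az":[0,0,0,0,0],"jaw":[0,0,0,0,0]}' >/dev/null; python3 -m handwheel '{"sx":[-0.045,-0.09,-0.135,-0.18,-0.225],"sy":[-0.0169,-0.0338,-0.0506,-0.0675,-0.0844],"sz":[0,0,0,0,0],"ax":[0,0,0,0,0],"ay":[0,0,0,0,0],"az":[0.0889,0.1778,0.2667,0.3556,0.4089],"jaw":[0,0,0,0,0]}' >/dev/null; python3 -m handwheel '{"sx":[-0.025,-0.0438,-0.0438,-0.0438],"sy":[-0.0038,-0.0056,-0.0056,-0.0056],"sz":[0,0,0,0],"ax":[0,0,0,0],"ay":[0,0,0,0],"az":[0,0,0,0],"jaw":[0,0,0,0]}' >/dev/null; python3 to.py .4656 -.2648 .0215 5
```

```text
shift [0.     0.0074 0.0952] rz -0.1 | t 4.4 pos [ 0.4584 -0.2656  0.1167] yaw 4.9 tilt z [-0.002  0.002 -1.   ] q6 55.0 w 0.525 F [ 0.7  0.3 -2.2]
```

Scaled: 0.09 m is 0.1125, 0.0074 m is 0.0093.

```bash
python3 -m handwheel '{"sx":[0,0,0,0,0],"sy":[0.0093,0.0093,0.0093,0.0093,0.0093],"sz":[0.025,0.0625,0.0938,0.1125,0.1125],"ax":[0,0,0,0,0],"ay":[0,0,0,0,0],"az":[0,0,0,0,0],"jaw":[0,0,0,0,0]}' >/dev/null; python3 -m handwheel '{"sx":[0,0],"sy":[0,0],"sz":[0.0025,0.0025],"ax":[0,0],"ay":[0,0],"az":[0,0],"jaw":[0,0]}' >/dev/null; python3 to.py .4656 -.2648 .0197 5
```

```text
shift [-0.0002 -0.0018  0.007 ] rz 0.0 | t 4.98 pos [ 0.4674 -0.2644  0.0267] yaw 5.0 tilt z [ 0.  0. -1.] q6 55.5 w 0.524 F [ 0.6 -0.1 -1.5]
```

Scaled: 0.0065 m is 0.0081, 0.0055 m is 0.0069.

```bash
python3 -m handwheel '{"sx":[0,0,0,0,0],"sy":[-0.0019,-0.0019,-0.0019,-0.0019,-0.0019],"sz":[0.0025,0.005,0.0069,0.0081,0.0081],"ax":[0,0,0,0,0],"ay":[0,0,0,0,0],"az":[0,0,0,0,0],"jaw":[0,0,0,0,0]}'; python3 -m handwheel '{"sx":[0,0,0],"sy":[0,0,0],"sz":[0.0006,0.0013,0.0013],"ax":[0,0,0],"ay":[0,0,0],"az":[0,0,0],"jaw":[0,0,0]}' | grep -E 'pos|force'
```

```text
time: 5.4
tool_pos: [0.4655, -0.2653, 0.0199]
tcp_rot: [[-0.087, 0.996, 0.0], [0.996, 0.087, -0.0], [-0.0, 0.0, -1.0]]
force: [-0.4, 0.6, -1.8]
width: 0.523
finger_force: 62.5
tool_pos: [0.4656, -0.2653, 0.0197]
force: [-1.8, 0.4, 6.0]
finger_force: 63.5
```

There's contact with the floor at the expected height: the force went from -2 to +6 N. I release and retreat upward.

Scaled: -0.11 m is -0.1375, -0.09 m is -0.1125.

```bash
python3 -m handwheel '{"sx":[0,0,0,0],"sy":[0,0,0,0],"sz":[0,0,0,0],"ax":[0,0,0,0],"ay":[0,0,0,0],"az":[0,0,0,0],"jaw":[0.8,1,1,1]}' | grep -E 'pos|force|wid'; python3 -m handwheel '{"sx":[0,0,0,0,0],"sy":[0,0,0,0,0],"sz":[-0.025,-0.0688,-0.1125,-0.1375,-0.1375],"ax":[0,0,0,0,0],"ay":[0,0,0,0,0],"az":[0,0,0,0,0],"jaw":[1,1,1,1,1]}' >/dev/null; python3 to.py .453 -.1155 .12 5
```

```text
tool_pos: [0.4657, -0.2653, 0.0188]
force: [0.3, 0.2, -0.1]
width: 0.997
finger_force: 0.0
shift [ 0.1525 -0.0028  0.0129] rz -0.0 | t 6.4 pos [ 0.4689 -0.2671  0.1338] yaw 5.0 tilt z [ 0.008 -0.005 -1.   ] q6 55.4 w 0.998 F [ 0.6  0.1 -0.8]
```

Scaled: 0.15 m is 0.1875, 0.115 m is 0.1438.

```bash
python3 -m handwheel '{"sx":[0.0438,0.0938,0.1438,0.1875,0.1875],"sy":[0,0,-0.0013,-0.0013,-0.0013],"sz":[0,0,0,0,0],"ax":[0,0,0,0,0],"ay":[0,0,0,0,0],"az":[0,0,0,0,0],"jaw":[1,1,1,1,1]}' >/dev/null; python3 -m handwheel '{"sx":[0,0,0,0],"sy":[0,0,0,0],"sz":[0.025,0.05,0.05,0.05],"ax":[0,0,0,0],"ay":[0,0,0,0],"az":[0,0,0,0],"jaw":[1,1,1,1]}' >/dev/null; python3 to.py .453 -.1155 .019 5
python3 - <<'E'
from plant import r
import cv2
c=r.capture('wrist');cv2.imwrite('pics/w2.png',c['pixels'])
E
```

```text
shift [-0.0002  0.0031  0.0687] rz -0.0 | t 7.15 pos [ 0.4501 -0.1156  0.0877] yaw 5.0 tilt z [-0.004  0.001 -1.   ] q6 70.6 w 1.001 F [ 0.5 -0.1  0.4]
```

View pics/w2.png

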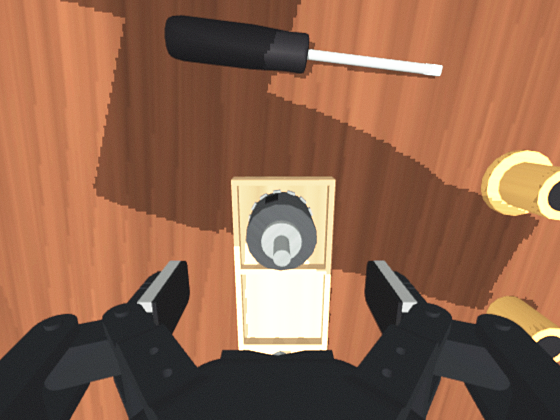

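The saw stands at about (281,242), measured at its hub, midway between the fingers; the tray is aligned with the tool.

Scaled: 0.065 m is 0.0813, 0.06 m is 0.075.

```bash
python3 wr.py 281 242 .051; python3 to.py .453 -.1155 .019 5; python3 -m handwheel '{"sx":[0,0,0,0,0],"sy":[0.0025,0.0025,0.0025,0.0025,0.0025],"sz":[0.025,0.05,0.075,0.0813,0.0813],"ax":[0,0,0,0,0],"ay":[0,0,0,0,0],"az":[0,0,0,0,0],"jaw":[1,1,1,1,1]}' >/dev/null; python3 to.py .453 -.1155 .019 5
```

```text
[ 0.4539 -0.117   0.051 ]
shift [0.0003 0.002  0.0696] rz -0.0 | t 7.2 pos [ 0.4511 -0.116   0.0886] yaw 5.0 tilt z [-0.001  0.    -1.   ] q6 70.6 w 0.998 F [ 0.1  0.3 -0.3]
shift [0.0003 0.0002 0.0043] rz -0.1 | t 7.62 pos [ 0.4528 -0.1158  0.0233] yaw 4.9 tilt z [-0.002  0.    -1.   ] q6 70.7 w 0.999 F [ 0.4 -0.   0.4]
```

Scaled: 0.003 m is 0.0038, -0.0005 m is -0.0006.

```bash
python3 -m handwheel '{"sx":[-0.0006,-0.0006,-0.0006,-0.0006,-0.0006],"sy":[0.0006,0.0006,0.0006,0.0006,0.0006],"sz":[0.0038,0.0038,0.0038,0.0038,0.0038],"ax":[0,0,0,0,0],"ay":[0,0,0,0,0],"az":[0,0,0,0,0],"jaw":[1,0,0,0,0]}' >/dev/null; python3 -m handwheel '{"sx":[0,0],"sy":[0,0],"sz":[0,0],"ax":[0,0],"ay":[0,0],"az":[0,0],"jaw":[0,0]}' | grep -E 'pos|force|wid';  python3 -m handwheel '{"sx":[0,0,0,0,0],"sy":[0,0,0,0,0],"sz":[-0.025,-0.0688,-0.1125,-0.1438,-0.1438],"ax":[0,0,0,0,0],"ay":[0,0,0,0,0],"az":[0,0,0,0,0],"jaw":[0,0,0,0,0]}';  python3 to.py .438 .1534 .135 -6
```

```text
tool_pos: [0.4547, -0.1164, 0.022]
force: [-1.8, -0.1, 6.0]
width: 0.528
finger_force: 60.6
time: 8.62
tool_pos: [0.458, -0.117, 0.1413]
tcp_rot: [[-0.087, 0.996, 0.01], [0.996, 0.087, -0.003], [-0.003, 0.01, -1.0]]
force: [1.8, -0.9, -1.0]
width: 0.529
finger_force: 62.0
shift [0.2712 0.0035 0.0054] rz 11.0 | t 8.62 pos [ 0.458  -0.117   0.1413] yaw 5.0 tilt z [ 0.01  -0.003 -1.   ] q6 70.7 w 0.529 F [ 1.8 -0.9 -1. ]
```

Scaled: 0.19 m is 0.2375, 0.15 m is 0.1875, 11 degrees is 0.2444.

```bash
python3 -m handwheel '{"sx":[0.0375,0.0875,0.1375,0.1875,0.2375],"sy":[-0.0025,-0.005,-0.0075,-0.01,-0.01],"sz":[0,0,0,0,0],"ax":[0,0,0,0,0],"ay":[0,0,0,0,0],"az":[0.0444,0.0889,0.1333,0.1778,0.2444],"jaw":[0,0,0,0,0]}' >/dev/null; python3 -m handwheel '{"sx":[0.0438,0.0813,0.1,0.1,0.1],"sy":[0,0,0,0,0],"sz":[0,0,0,0,0],"ax":[0,0,0,0,0],"ay":[0,0,0,0,0],"az":[0,0,0,0,0],"jaw":[0,0,0,0,0]}' >/dev/null;  python3 to.py .438 .1534 .022 -6
```

```text
shift [0.0012 0.0007 0.1131] rz 0.1 | t 9.45 pos [0.4373 0.1524 0.1351] yaw -5.9 tilt z [-0.001 -0.001 -1.   ] q6 115.1 w 0.531 F [-0.6 -0.8 -0.9]
```

Scaled: 0.106 m is 0.1325, 0.1 m is 0.125.

```bash
python3 -m handwheel '{"sx":[0.0013,0.0013,0.0013,0.0013,0.0013],"sy":[0.0009,0.0009,0.0009,0.0009,0.0009],"sz":[0.025,0.0625,0.1,0.125,0.1325],"ax":[0,0,0,0,0],"ay":[0,0,0,0,0],"az":[0,0,0,0,0],"jaw":[0,0,0,0,0]}' >/dev/null; python3 -m handwheel '{"sx":[0,0],"sy":[0,0],"sz":[0,0],"ax":[0,0],"ay":[0,0],"az":[0,0],"jaw":[0,0]}' >/dev/null;  python3 to.py .438 .1534 .022 -6;
```

```text
shift [ 0.0011 -0.001   0.0081] rz -0.1 | t 10.03 pos [0.4389 0.1522 0.0301] yaw -6.1 tilt z [-0. -0. -1.] q6 115.2 w 0.533 F [ 0.1  0.5 -1.2]
```

Scaled: 0.007 m is 0.0088, 0.006 m is 0.0075.

```bash
python3 -m handwheel '{"sx":[0,0,0,0,0],"sy":[0,0,0,0,0],"sz":[0.0025,0.005,0.0075,0.0088,0.0088],"ax":[0,0,0,0,0],"ay":[0,0,0,0,0],"az":[0,0,0,0,0],"jaw":[0,0,0,0,0]}' | grep -E 'pos|force'; python3 -m handwheel '{"sx":[0,0,0],"sy":[0,0,0],"sz":[0.0006,0.0013,0.0013],"ax":[0,0,0],"ay":[0,0,0],"az":[0,0,0],"jaw":[0,0,0]}' | grep -E 'pos|force'
```

```text
tool_pos: [0.439, 0.153, 0.023]
force: [-0.2, -0.4, -0.9]
finger_force: 62.0
tool_pos: [0.4389, 0.1531, 0.0221]
force: [-0.6, -0.5, 1.1]
finger_force: 62.6
```

Scaled: 0.0007 m is 0.0009.

```bash
python3 -m handwheel '{"sx":[0,0],"sy":[0,0],"sz":[0.0009,0.0009],"ax":[0,0],"ay":[0,0],"az":[0,0],"jaw":[0,0]}' | grep -E 'pos|force'; python3 -m handwheel '{"sx":[0,0,0,0],"sy":[0,0,0,0],"sz":[0,0,0,0],"ax":[0,0,0,0],"ay":[0,0,0,0],"az":[0,0,0,0],"jaw":[0.8,1,1,1]}' | grep -E 'pos|force|wid'; python3 -m handwheel '{"sx":[0,0,0,0,0],"sy":[0,0,0,0,0],"sz":[-0.025,-0.0688,-0.1125,-0.1375,-0.1375],"ax":[0,0,0,0,0],"ay":[0,0,0,0,0],"az":[0,0,0,0,0],"jaw":[1,1,1,1,1]}' >/dev/null; python3 to.py .6595 .2165 .12 0
```

```text
tool_pos: [0.439, 0.1531, 0.022]
force: [-3.1, -0.1, 9.5]
finger_force: 63.4
tool_pos: [0.4389, 0.153, 0.021]
force: [-0.9, 0.4, 0.8]
width: 1.003
finger_force: 0.0
shift [0.0848 0.2093 0.0175] rz -6.0 | t 11.62 pos [0.4423 0.1541 0.1355] yaw -6.0 tilt z [ 0.008  0.003 -1.   ] q6 115.2 w 1.003 F [ 1.  -1.3  0.7]
```

Scaled: 0.168 m is 0.21, 0.148 m is 0.185, -35 degrees is -0.7778.

```bash
python3 -m handwheel '{"sx":[0.0188,0.0375,0.0563,0.075,0.085],"sy":[0.0463,0.0925,0.1388,0.185,0.21],"sz":[0,0,0,0,0],"ax":[0,0,0,0,0],"ay":[0,0,0,0,0],"az":[-0.1556,-0.3111,-0.4667,-0.6222,-0.7778],"jaw":[1,1,1,1,1]}' >/dev/null; python3 -m handwheel '{"sx":[0,0,0,0,0],"sy":[0,0,0,0,0],"sz":[0,0,0,0,0],"ax":[0,0,0,0,0],"ay":[0,0,0,0,0],"az":[-0.1556,-0.3111,-0.3556,-0.3556,-0.3556],"jaw":[1,1,1,1,1]}' >/dev/null; python3 to.py .6595 .2165 .012 45
python3 - <<'E'
from plant import r
import cv2
c=r.capture('wrist');cv2.imwrite('pics/w3.png',c['pixels'])
E
```

```text
shift [-0.0235  0.0431  0.1179] rz -0.1 | t 12.45 pos [0.6126 0.2028 0.13  ] yaw 44.9 tilt z [-0.002 -0.    -1.   ] q6 63.4 w 0.996 F [-0.1 -0.  -0. ]
```

View pics/w3.png

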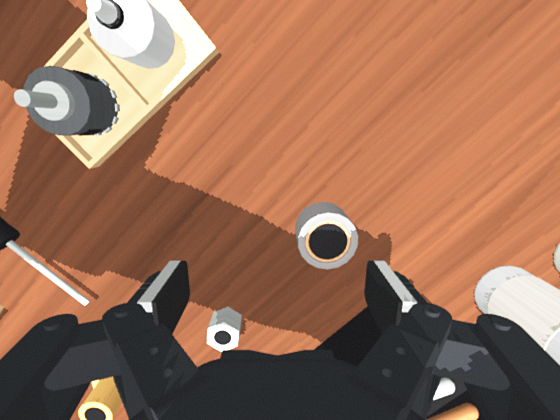

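The tape's bore is at (328,240). The saw now stands upright beside the can in tray_two, and the small nut at (222,337) is away from the fingers' path.

```bash
python3 wr.py 328 240 .038; python3 -m handwheel '{"sx":[-0.0288,-0.0288,-0.0288,-0.0288,-0.0288],"sy":[0.0375,0.0538,0.0538,0.0538,0.0538],"sz":[0,0.025,0.0625,0.1,0.1188],"ax":[0,0,0,0,0],"ay":[0,0,0,0,0],"az":[0,0,0,0,0],"jaw":[1,1,1,1,1]}' >/dev/null;python3 -m handwheel '{"sx":[0,0],"sy":[0,0],"sz":[0,0],"ax":[0,0],"ay":[0,0],"az":[0,0],"jaw":[1,1]}' >/dev/null; python3 to.py .6595 .2165 .014 45
```

```text
[0.6583 0.2178 0.038 ]
shift [-0.0008  0.0005  0.0211] rz -0.1 | t 13.08 pos [0.6587 0.2167 0.0351] yaw 44.9 tilt z [-0.003 -0.001 -1.   ] q6 63.3 w 1.0 F [0.5 0.2 1. ]
```

Scaled: 0.021 m is 0.0263, 0.018 m is 0.0225.

```bash
python3 -m handwheel '{"sx":[0,0,0,0,0],"sy":[0.0006,0.0006,0.0006,0.0006,0.0006],"sz":[0.0125,0.0225,0.0263,0.0263,0.0263],"ax":[0,0,0,0,0],"ay":[0,0,0,0,0],"az":[0,0,0,0,0],"jaw":[1,1,1,1,1]}' | grep -E 'pos|force'; python3 -m handwheel '{"sx":[0,0,0,0,0],"sy":[0,0,0,0,0],"sz":[0,0,0,0,0],"ax":[0,0,0,0,0],"ay":[0,0,0,0,0],"az":[0,0,0,0,0],"jaw":[0,0,0,0,0]}'| grep -E 'pos|force|wid';  python3 -m handwheel '{"sx":[0,0,0,0,0],"sy":[0,0,0,0,0],"sz":[-0.025,-0.0688,-0.1125,-0.1375,-0.1375],"ax":[0,0,0,0,0],"ay":[0,0,0,0,0],"az":[0,0,0,0,0],"jaw":[0,0,0,0,0]}' >/dev/null;  python3 to.py .4530 -.1214 .135 5
```

```text
tool_pos: [0.6601, 0.2174, 0.0153]
force: [0.9, -0.0, 0.2]
finger_force: 0.0
tool_pos: [0.6608, 0.2177, 0.0161]
force: [-0.2, 0.9, 4.2]
width: 0.576
finger_force: 62.6
shift [-0.0918 -0.3891 -0.0069] rz 40.0 | t 14.33 pos [0.6635 0.2186 0.1311] yaw 45.0 tilt z [ 0.009  0.003 -1.   ] q6 63.3 w 0.58 F [ 0.5  0.2 -0.9]
```

Scaled: -0.194 m is -0.2425, -0.046 m is -0.0575, 20 degrees is 0.4444.

```bash
python3 -m handwheel '{"sx":[-0.0113,-0.0225,-0.0338,-0.0463,-0.0575],"sy":[-0.0488,-0.0975,-0.1463,-0.195,-0.2425],"sz":[0,0,0,0,0],"ax":[0,0,0,0,0],"ay":[0,0,0,0,0],"az":[0.0889,0.1778,0.2667,0.3556,0.4444],"jaw":[0,0,0,0,0]}' >/dev/null; python3 -m handwheel '{"sx":[-0.0275,-0.055,-0.0825,-0.11,-0.1375],"sy":[-0.0413,-0.0825,-0.125,-0.1675,-0.2088],"sz":[0,0,0,0,0],"ax":[0,0,0,0,0],"ay":[0,0,0,0,0],"az":[0.0889,0.1778,0.2667,0.3556,0.4444],"jaw":[0,0,0,0,0]}' >/dev/null; python3 -m handwheel '{"sx":[0,0],"sy":[0,0],"sz":[0,0],"ax":[0,0],"ay":[0,0],"az":[0,0],"jaw":[0,0]}' >/dev/null; python3 to.py .4530 -.1214 .0211 5
```

```text
shift [0.0018 0.005  0.1031] rz -0.3 | t 15.33 pos [ 0.4484 -0.1237  0.1242] yaw 4.7 tilt z [-0.002  0.001 -1.   ] q6 69.8 w 0.579 F [ 0.9  0.3 -1.4]
```

Scaled: 0.095 m is 0.1188, 0.092 m is 0.115.

```bash
python3 -m handwheel '{"sx":[0.0025,0.0025,0.0025,0.0025,0.0025],"sy":[0.005,0.005,0.005,0.005,0.005],"sz":[0.025,0.0625,0.0938,0.115,0.1188],"ax":[0,0,0,0,0],"ay":[0,0,0,0,0],"az":[0,0,0,0,0],"jaw":[0,0,0,0,0]}' >/dev/null; python3 -m handwheel '{"sx":[0,0],"sy":[0,0],"sz":[0,0],"ax":[0,0],"ay":[0,0],"az":[0,0],"jaw":[0,0]}' >/dev/null;  python3 to.py .453 -.1214 .0211 5;
```

```text
shift [-0.0018 -0.0022  0.0093] rz 0.1 | t 15.92 pos [ 0.455  -0.1195  0.0304] yaw 5.1 tilt z [ 0.  0. -1.] q6 70.2 w 0.574 F [ 0.3  0.6 -1.7]
```

```bash
python3 -m handwheel '{"sx":[-0.0013,-0.0019,-0.0019,-0.0019,-0.0019],"sy":[-0.0019,-0.0025,-0.0025,-0.0025,-0.0025],"sz":[0.0025,0.005,0.0075,0.01,0.01],"ax":[0,0,0,0,0],"ay":[0,0,0,0,0],"az":[0,0,0,0,0],"jaw":[0,0,0,0,0]}' | grep -E 'pos|force'; python3 -m handwheel '{"sx":[0,0,0],"sy":[0,0,0],"sz":[0.0006,0.0013,0.0013],"ax":[0,0,0],"ay":[0,0,0],"az":[0,0,0],"jaw":[0,0,0]}' | grep -E 'pos|force'
```

```text
tool_pos: [0.4523, -0.1218, 0.0221]
force: [-0.8, -0.6, -2.2]
finger_force: 62.7
tool_pos: [0.4524, -0.1218, 0.0211]
force: [0.7, 0.1, -1.2]
finger_force: 62.7
```

Scaled: 0.0008 m is 0.001, 0.0004 m is 0.0005.

```bash
python3 -m handwheel '{"sx":[0,0,0],"sy":[0,0,0],"sz":[0.0005,0.001,0.001],"ax":[0,0,0],"ay":[0,0,0],"az":[0,0,0],"jaw":[0,0,0]}' | grep -E 'pos|force';python3 -m handwheel '{"sx":[0,0],"sy":[0,0],"sz":[0.0005,0.0005],"ax":[0,0],"ay":[0,0],"az":[0,0],"jaw":[0,0]}' | grep -E 'pos|force'
```

```text
tool_pos: [0.4524, -0.1218, 0.021]
force: [-1.8, 0.6, 6.8]
finger_force: 63.6
tool_pos: [0.4524, -0.1218, 0.021]
force: [-3.1, 1.3, 11.5]
finger_force: 64.1
```

Scaled: -0.11 m is -0.1375, -0.09 m is -0.1125.

```bash
python3 -m handwheel '{"sx":[0,0,0,0],"sy":[0,0,0,0],"sz":[0,0,0,0],"ax":[0,0,0,0],"ay":[0,0,0,0],"az":[0,0,0,0],"jaw":[0.8,1,1,1]}' | grep -E 'pos|force|wid'; python3 -m handwheel '{"sx":[0,0,0,0,0],"sy":[0,0,0,0,0],"sz":[-0.025,-0.0688,-0.1125,-0.1375,-0.1375],"ax":[0,0,0,0,0],"ay":[0,0,0,0,0],"az":[0,0,0,0,0],"jaw":[1,1,1,1,1]}' >/dev/null; python3 to.py .6301 -.0705 .12 5
```

```text
tool_pos: [0.4524, -0.1218, 0.0198]
force: [0.5, -0.5, -0.2]
width: 0.997
finger_force: 0.0
shift [0.037  0.178  0.0156] rz -0.0 | t 17.75 pos [ 0.4558 -0.1227  0.1343] yaw 5.0 tilt z [ 0.008 -0.002 -1.   ] q6 70.0 w 1.0 F [ 0.1  0.3 -0.2]
```

Scaled: 0.155 m is 0.1938, 0.14 m is 0.175.

```bash
python3 -m handwheel '{"sx":[0.0088,0.0188,0.0288,0.0375,0.04],"sy":[0.0425,0.09,0.1375,0.175,0.1938],"sz":[0,0,0,0,0],"ax":[0,0,0,0,0],"ay":[0,0,0,0,0],"az":[0,0,0,0,0],"jaw":[1,1,1,1,1]}' >/dev/null; python3 -m handwheel '{"sx":[0,0],"sy":[0,0],"sz":[0,0],"ax":[0,0],"ay":[0,0],"az":[0,0],"jaw":[1,1]}' >/dev/null; python3 to.py .6301 -.0705 .014 5
python3 - <<'E'
from plant import r
import cv2
c=r.capture('wrist');cv2.imwrite('pics/w4.png',c['pixels'])
E
```

```text
shift [0.0033 0.0272 0.1143] rz 0.0 | t 18.33 pos [ 0.6036 -0.0761  0.1283] yaw 5.0 tilt z [-0.003  0.    -1.   ] q6 77.8 w 1.002 F [-0.3  0.   0. ]
```

View pics/w4.png

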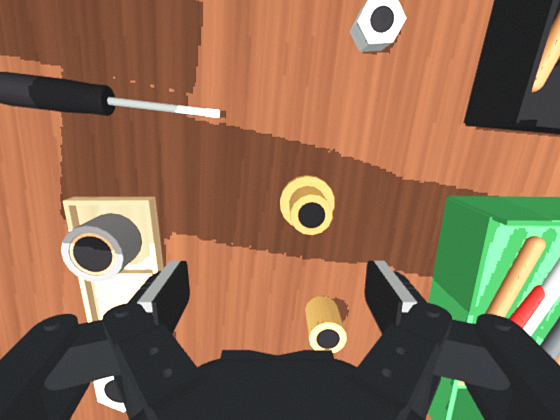

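The bush bore is at (311,214). The plain bush at (326,338) and the green box edge at about x 435 are both clear of the descent. The tape lies flat in its compartment at the left, and the nut's top shows at (112,390).

Scaled: 0.095 m is 0.1188, 0.08 m is 0.1.

```bash
python3 wr.py 311 214 .044; python3 -m handwheel '{"sx":[0.0038,0.0038,0.0038,0.0038,0.0038],"sy":[0.0331,0.0331,0.0331,0.0331,0.0331],"sz":[0,0.025,0.0625,0.1,0.1188],"ax":[0,0,0,0,0],"ay":[0,0,0,0,0],"az":[0,0,0,0,0],"jaw":[1,1,1,1,1]}' >/dev/null;python3 -m handwheel '{"sx":[0,0],"sy":[0,0],"sz":[0,0],"ax":[0,0],"ay":[0,0],"az":[0,0],"jaw":[1,1]}' >/dev/null; python3 to.py .6301 -.0705 .014 5
```

```text
[ 0.6289 -0.0706  0.044 ]
shift [0.0008 0.0026 0.0201] rz -0.1 | t 18.97 pos [ 0.6276 -0.0716  0.0342] yaw 4.9 tilt z [-0.004  0.    -1.   ] q6 78.6 w 1.003 F [-0.2 -0.   0.9]
```

Scaled: 0.02 m is 0.025, 0.018 m is 0.0225.

```bash
python3 -m handwheel '{"sx":[0.0006,0.0006,0.0006,0.0006,0.0006],"sy":[0.0013,0.0013,0.0013,0.0013,0.0013],"sz":[0.0125,0.0225,0.025,0.025,0.025],"ax":[0,0,0,0,0],"ay":[0,0,0,0,0],"az":[0,0,0,0,0],"jaw":[1,1,1,1,1]}' | grep -E 'pos|force'; python3 -m handwheel '{"sx":[0,0,0,0,0],"sy":[0,0,0,0,0],"sz":[0,0,0,0,0],"ax":[0,0,0,0,0],"ay":[0,0,0,0,0],"az":[0,0,0,0,0],"jaw":[0,0,0,0,0]}'| grep -E 'pos|force|wid'; python3 -m handwheel '{"sx":[0,0],"sy":[0,0],"sz":[0,0],"ax":[0,0],"ay":[0,0],"az":[0,0],"jaw":[0,0]}'| grep -E 'pos|force|wid'
```

```text
tool_pos: [0.6312, -0.0706, 0.0151]
force: [-0.1, 0.5, -0.2]
finger_force: 0.0
tool_pos: [0.6316, -0.0707, 0.0155]
force: [0.2, 0.9, -1.4]
width: 0.378
finger_force: 59.6
tool_pos: [0.6315, -0.0707, 0.0154]
force: [0.2, 0.0, 3.4]
width: 0.38
finger_force: 60.0
```

The manual's scale: shifts go in shares of 80 cm and turns go in shares of 45 degrees. Converting my numbers, -0.11 m is -0.1375, -0.09 m is -0.1125.

```bash
python3 -m handwheel '{"sx":[0,0,0,0,0],"sy":[0,0,0,0,0],"sz":[-0.025,-0.0688,-0.1125,-0.1375,-0.1375],"ax":[0,0,0,0,0],"ay":[0,0,0,0,0],"az":[0,0,0,0,0],"jaw":[0,0,0,0,0]}' >/dev/null;  python3 to.py .4593 -.1931 .135 5; python3 -m handwheel '{"sx":[-0.025,-0.0563,-0.0875,-0.1163,-0.1438],"sy":[-0.0313,-0.0688,-0.1063,-0.1438,-0.1763],"sz":[0,0,0,0,0],"ax":[0,0,0,0,0],"ay":[0,0,0,0,0],"az":[0,0,0,0,0],"jaw":[0,0,0,0,0]}' >/dev/null; python3 -m handwheel '{"sx":[-0.0163,-0.025,-0.025,-0.025,-0.025],"sy":[-0.025,-0.0463,-0.0463,-0.0463,-0.0463],"sz":[0,0,0,0,0],"ax":[0,0,0,0,0],"ay":[0,0,0,0,0],"az":[0,0,0,0,0],"jaw":[0,0,0,0,0]}' >/dev/null; python3 to.py .4593 -.1931 .0205 5
```

```text
shift [-0.1065 -0.1849 -0.0066] rz -0.0 | t 20.38 pos [ 0.6344 -0.071   0.1299] yaw 5.0 tilt z [ 0.009 -0.001 -1.   ] q6 78.6 w 0.377 F [ 1.2  0.3 -1.9]
shift [ 0.0274 -0.0035  0.1034] rz -0.0 | t 21.22 pos [ 0.4653 -0.2202  0.1239] yaw 5.0 tilt z [-0.001  0.001 -1.   ] q6 59.7 w 0.38 F [ 0.2 -0.3 -2. ]
```

Scaled: 0.094 m is 0.1175, 0.088 m is 0.11.

```bash
python3 -m handwheel '{"sx":[0.0343,0.0343,0.0343,0.0343,0.0343],"sy":[-0.0044,-0.0044,-0.0044,-0.0044,-0.0044],"sz":[0,0.0375,0.0813,0.11,0.1175],"ax":[0,0,0,0,0],"ay":[0,0,0,0,0],"az":[0,0,0,0,0],"jaw":[0,0,0,0,0]}' >/dev/null; python3 -m handwheel '{"sx":[0,0],"sy":[0,0],"sz":[0,0],"ax":[0,0],"ay":[0,0],"az":[0,0],"jaw":[0,0]}' >/dev/null;  python3 to.py .4593 -.1931 .0205 5
```

```text
shift [ 0.0003 -0.0012  0.0107] rz 0.0 | t 21.8 pos [ 0.4605 -0.1933  0.0312] yaw 5.0 tilt z [ 0.  0. -1.] q6 62.2 w 0.381 F [ 0.1  0.3 -2.4]
```

Scaled: 0.009 m is 0.0113, 0.008 m is 0.01.

```bash
python3 -m handwheel '{"sx":[0,0,0,0,0],"sy":[-0.0013,-0.0013,-0.0013,-0.0013,-0.0013],"sz":[0.0038,0.0075,0.01,0.0113,0.0113],"ax":[0,0,0,0,0],"ay":[0,0,0,0,0],"az":[0,0,0,0,0],"jaw":[0,0,0,0,0]}' | grep -E 'pos|force'; python3 -m handwheel '{"sx":[0,0,0],"sy":[0,0,0],"sz":[0.0006,0.0013,0.0013],"ax":[0,0,0],"ay":[0,0,0],"az":[0,0,0],"jaw":[0,0,0]}' | grep -E 'pos|force'; python3 -m handwheel '{"sx":[0,0],"sy":[0,0],"sz":[0.0006,0.0006],"ax":[0,0],"ay":[0,0],"az":[0,0],"jaw":[0,0]}' | grep -E 'pos|force'
```

```text
tool_pos: [0.4587, -0.1937, 0.0221]
force: [0.5, -0.3, -2.4]
finger_force: 60.3
tool_pos: [0.4586, -0.1936, 0.0209]
force: [-0.1, 0.1, -2.9]
finger_force: 60.3
tool_pos: [0.4586, -0.1936, 0.0204]
force: [-0.3, -0.8, -2.4]
finger_force: 60.3
```

Scaled: 0.0008 m is 0.001, 0.0004 m is 0.0005.

```bash
python3 -m handwheel '{"sx":[0,0,0],"sy":[0,0,0],"sz":[0.0005,0.001,0.001],"ax":[0,0,0],"ay":[0,0,0],"az":[0,0,0],"jaw":[0,0,0]}' | grep -E 'pos|force'; python3 -m handwheel '{"sx":[0,0],"sy":[0,0],"sz":[0.0006,0.0006],"ax":[0,0],"ay":[0,0],"az":[0,0],"jaw":[0,0]}' | grep -E 'pos|force'
```

```text
tool_pos: [0.4587, -0.1937, 0.0204]
force: [-3.0, 0.8, 4.7]
finger_force: 61.0
tool_pos: [0.4587, -0.1936, 0.0203]
force: [-2.1, 0.9, 10.1]
finger_force: 61.6
```

Scaled: -0.17 m is -0.2125, -0.15 m is -0.1875.

```bash
python3 -m handwheel '{"sx":[0,0,0,0],"sy":[0,0,0,0],"sz":[0,0,0,0],"ax":[0,0,0,0],"ay":[0,0,0,0],"az":[0,0,0,0],"jaw":[0.8,1,1,1]}' | grep -E 'pos|force|wid'; python3 -m handwheel '{"sx":[0,0,0,0,0],"sy":[0,0,0,0,0],"sz":[-0.025,-0.0688,-0.1188,-0.1688,-0.2125],"ax":[0,0,0,0,0],"ay":[0,0,0,0,0],"az":[0,0,0,0,0],"jaw":[1,1,1,1,1]}' >/dev/null; python3 -m handwheel '{"sx":[0,0,0,0,0],"sy":[-0.05,-0.1,-0.15,-0.1875,-0.1875],"sz":[0,0,0,0,0],"ax":[0,0,0,0,0],"ay":[0,0,0,0,0],"az":[0,0,0,0,0],"jaw":[1,1,1,1,1]}'
python3 - <<'E'
from plant import r
import cv2,numpy as np
a,b=r.capture('top')['pixels'],r.capture('side')['pixels']
k=lambda i:cv2.resize(i,None,fx=2.4,fy=2.4,interpolation=cv2.INTER_CUBIC)
A=k(a[145:305,140:460])
B=k(b[90:375,150:420][:, :])
cv2.imwrite('pics/t5.png',A);cv2.imwrite('pics/s5.png',cv2.resize(B,None,fx=.85,fy=.85))
E
```

```text
tool_pos: [0.4587, -0.1937, 0.019]
force: [0.1, 0.3, 0.6]
width: 0.924
finger_force: 0.0
time: 24.22
tool_pos: [0.3029, -0.205, 0.1884]
tcp_rot: [[-0.083, 0.996, -0.005], [0.997, 0.083, 0.002], [0.002, -0.005, -1.0]]
force: [-0.1, -0.1, 0.6]
width: 1.0
finger_force: 0.0
```

View pics/t5.png

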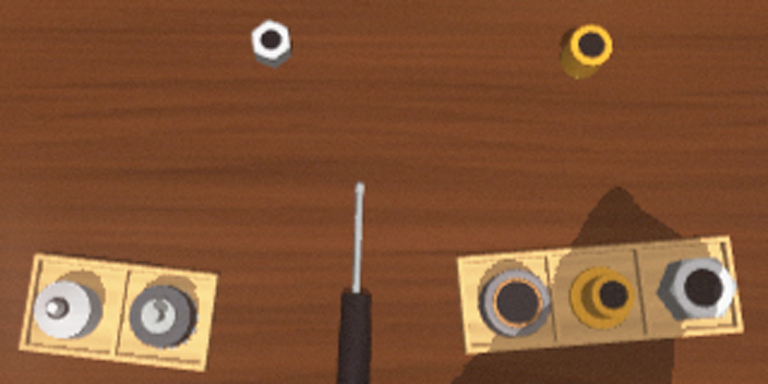

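View pics/s5.png

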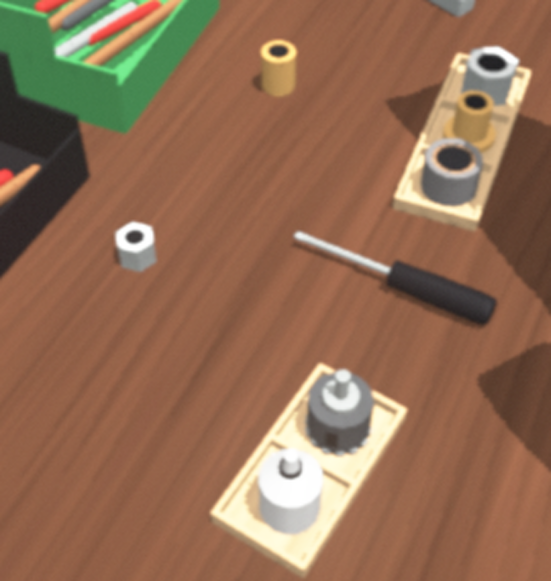

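Both views show all five items upright, each alone in its compartment: can and saw at (62,308) and (160,314) in the top crop, tape, bush and nut at (518,302), (605,295) and (698,290). The small nut and plain bush have not moved.

```bash
python3 -m handwheel '{"sx":[0,0],"sy":[0,0],"sz":[0,0],"ax":[0,0],"ay":[0,0],"az":[0,0],"jaw":[1,1]}' >/dev/null; python3 -c "
from plant import r
print(r.finish_job())"
```

```text
the job is handed in; nothing more can be done
None
```

The job is handed in at about 24 s: final pictures show the big nut, flanged bush and tape roll in tray_three and the hole saw and oil can in tray_two, each upright in its own compartment, with the small nut and plain bush untouched.

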